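# Re-set the ratchet tilt board to three clicks and hold it

### The job

The ratchet tilt board that carries the freshly poured panel stands too steep: grip its lift bar, raise the board all the way up to its stop so that the ratchet lets go, and lower it under control, without dropping it, until it lies fully flat on its rests. Then raise it again by exactly three clicks, counting them by feel, and finish there still gripping the lift bar, holding the board still at the third click. The paint is still tacky, so never touch the panel, and do not push or tip any of the other things on the table.

Things in the scene. Friction and masses are not known exactly. Their poses are not given: they have to be found in the camera images.
- easel_base: fixed beech base frame of the tilt board, 285 x 330 mm; origin on the table top at its middle, x runs towards the back (away from the robot), y along the hinge axis, z up. The board's hinge axis lies 105 mm in front of the origin (at x = -105 mm) and 75 mm above the table. Steel quadrants stand at both sides, 187 mm from the middle, up to 175 mm high.
- board: plywood board 240 x 320 x 12 mm, hinged at its near edge; origin at its middle, 128 mm from the hinge axis; x runs up the board to the back edge 248 mm from the hinge, y along the hinge axis, z out of the painted face. Slope = tilt of z from vertical: 0 flat, 1.02 rad (58 deg) at the upper stop. Swinging free it weighs 3 to 6 N at the bar. Starts resting on its fifth, last click (0.63 rad).
- pawl_pivot (a point): pivot of the brass pawl on the board's left edge. Lifting, it rides up the teeth: 5 to 7 N at the bar on each ramp; over the crest the pawl drops and drives the board on, so the pull falls to 0 or below for about 5 mm: a click. Clicks are 0.115 rad (34 mm at the bar) apart, the first 0.15 rad above flat. Then the pawl stops it going down; let go between clicks, the board sinks to the last one.
- quadrant (a point): front of the five-toothed steel quadrant at the base's left (+y), at hinge height. Above the teeth the pawl climbs an orange slip shoe (up to 12 N at 0.95 rad); from 0.96 rad on it stays lifted and the shoe rides down with it, the board swinging free. Near flat, 0.03 to 0.06 rad, the shoe is shed and springs back up, the pawl drops in (10 N at the bar until flat) and clicks count anew.
- rests (a point): middle between the two rubber-topped rests at the back of the base on which the board's underside lies when flat
- lift_bar: straight round grip bar, black, 16 mm thick, 150 mm long, a sleeve that turns on its rod, on two aluminium arms behind the board's back edge; origin at its middle, 292 mm from the hinge axis in the plane of the board, its y axis along the bar. 44 mm are free between bar and board. Its centre is 75 mm above the table with the board flat.
- panel: white panel 200 x 240 x 6 mm with a blue, teal and pink poured paint film, clipped onto the board between the ledge at the near edge and two steel clips at the back; origin at the middle of its underside
- bottle_blue: blue squeeze bottle with a white cap, 56 mm wide, 165 mm tall, a bystander; origin at the centre of its underside
- bottle_red: red squeeze bottle with a white cap, 56 mm wide, 165 mm tall, a bystander; origin at the centre of its underside
- bottle_white: white squeeze bottle with a black cap, 56 mm wide, 165 mm tall, a bystander; origin at the centre of its underside
- cup_clear: clear plastic cup, 74 mm wide, 95 mm tall, a bystander; origin at the centre of its underside
- cup_pink: pink plastic cup, 74 mm wide, 95 mm tall, a bystander; origin at the centre of its underside
- tape_roll: yellow roll of tape lying flat, 100 mm across, 25 mm tall, a bystander; origin at the centre of its underside
- palette_knife: palette knife, 210 mm long, lying flat, a bystander; origin at its middle
- glove_box: white and green cardboard glove box, 125 x 235 x 75 mm, a bystander; origin at the centre of its underside

How it is judged:
On the way, in this order (a step that is already met when the one before it is completed fails the run):
1. the board has been raised to its upper stop, past the point where the ratchet lets go (angle between board's own z axis and vertical above 0.97 rad), for 0.05 s.
2. the board has been lowered, with the fingers on the lift bar, until it lies flat on its rests (angle between board's own z axis and vertical below 0.025 rad and contact force between the fingers and lift_bar above 1 N), for 0.1 s.
At the end, for the whole second after the job is handed in: the board stands still at its third click from flat (slope 0.372 to 0.47 rad: just over the third tooth or resting on it, short of the fourth), and the fingers still grip the lift bar with more than 5 N (angle between board's own z axis and vertical between 0.372 and 0.47 rad and angular speed of board below 0.05 rad/s and contact force between the fingers and lift_bar above 5 N); the arm keeps its last pose, push and grip.
It fails at once if the board is dropped or slammed (turns faster than 3 rad/s) (angular speed of board above 3 rad/s).
It fails at once if the tacky panel is touched by the arm or fingers (contact force between any of the arm, the fingers and panel above 0.5 N).
It fails at once if one of the other things on the table is pushed away (more than 30 mm) (distance of any of bottle_blue, bottle_red, bottle_white, cup_clear, cup_pink, tape_roll, palette_knife, glove_box from where it was at the start of the episode above 0.03 m).
It fails at once if a bottle or cup is tipped (angle between any of bottle_blue, bottle_red, bottle_white, cup_clear, cup_pink's own z axis and vertical above 0.5 rad).
It also fails if it takes over 69 s, if anything falls off the work surface, if the arm or the gripper's body presses on something with over 40 N, if the wrist force passes 120 N, or if a joint passes its speed limit or range.

### The arm

A 6-joint arm with a two-finger parallel gripper is mounted at the origin on the work surface. World frame = base frame: x ahead of the robot, y to its left, z up, the work surface at z = 0. Lengths are in m, angles in rad, forces in N, time in s.
With the tool pointing down it reaches from about 0.425 to 0.95 m from the base axis. Payload 3.5 kg.
Tool frame: the origin (TCP) lies on the centre line of the jaws, within the pads' length; the fingertips stand 11 mm ahead of it and the grasp point (between the pads) lies 8 mm behind it; z points along the fingers, y is the direction in which the jaws open and shut (so a half turn about z gives the same grasp; the last joint's range is limited). The gripper opens to 85 mm and grips with 20 to 120 N. Pads are 22 mm wide; open, the fingers measure 114 mm over their backs; the gripper's body (76 mm by 85 mm) begins 54 mm behind the grasp point. The pads swing forward as they close: fully open they stand 13 mm farther back than shut.
Start: joints at [1.007, 0.286, 1.577, -0, 1.279, -0.15], TCP at [0.271, 0.618, 0.242] pointing down, gripper open.
Joint ranges: [-2.77, 2.77], [-0.9, 2.22], [0.21, 2.48], [-1.53, 4.67], [0.24, 2.81], [-2.84, 2.84]. Speed limits (rad/s): [2.79, 2.79, 3.14, 3.14, 3.14, 3.14].

### API

Orientations are given as [roll, pitch, yaw] about the fixed x, y, z axes, in that order (R = Rz(yaw) Ry(pitch) Rx(roll)).
In Python, from cell import monitor, eyes, arm gives the robot as it stands.
- The arm moves only by the shell command python3 -m handwheel 'ROWS' [OPENING] [FORCE]. ROWS is JSON, a list that holds one entry, the list of rows, each a list of 4 numbers: the shift along the tool's x, y, z in m, then the turn about the tool's z in rad. In form: [[[tx, ty, tz, spin], ...]]. A call has 1 to 20 rows; each row is the pose to reach, as a shift and turn from the pose commanded when the call began, along the tool's axes at that moment; what a row does not reach only later rows make up. A row lasts 1/10 s, in which the tool goes at most 50 mm and 8.59 degrees, less where a joint would pass 70% of its speed; a pose out of reach is approached as far as the arm can. A call with a gripper value outside its range is refused whole. OPENING is the opening, from 0 (shut) to 1 (fully open), set as the call begins (- or left out, the last holds). The fingers move at their own pace and stop on an object; FORCE is the grip in N (left out, the last holds). Time passes only in rows, so rows that repeat a pose let the fingers close. It gives the time, the measured TCP pose, the force and the opening at its end, in the units of the state.
- monitor.observe(): the state, without advancing time (a new reading comes with each control period).
- eyes.grab_frame(name): name is "side" or "top"; returns a dict with "img" (400x640x3 uint8, red, green, blue), "range_z" (400x640 float32, m along the optical axis (not along the pixel's ray), 0 where there is no reading), "K" (3x3 intrinsics, pixels), "R" (3x3) and "t" (3): a world point X has camera coordinates R X + t. Camera axes: x right, y down, z forward; pixel columns grow to the right and rows downward; lengths in m; the calibration is good to about 2 mm. A picture is of the moment at which its call begins.
- arm.sign_off(): hands the job in, once; it reports no verdict.
The state is a dict: "time": time; "joints": joint angles; "dq": joint speeds; "joint_efforts": joint torques, N m; "tcp_pos": TCP position; "tcp_rot": TCP orientation; "ft_force": force on the tool from outside, world axes, zero at the start; "moment": the same for the moment, N m; "grip_width": finger opening in m.
Only numpy, scipy, OpenCV 4.12 (cv2) and the standard library are available. Lean on these libraries where they do the work, as an engineer would, in place of code of your own. Each camera call takes 0.05 s, during which the arm holds its last target.

## Working session

There is one attempt and no reset: what is moved stays moved. The work goes in short steps, Python scripts to look and compute and a shell command to move; the robot and the scene stay as the last step left them, time stands still between calls to the robot, and variables do not carry over. Pictures are saved under pics/ and viewed, and the job is handed in when it is done.

```bash
ls; mkdir -p pics; python3 - <<'E'
from cell import monitor, eyes, arm
import cv2
print(monitor.observe())
for n in("side","top"):
    f=eyes.grab_frame(n)
    cv2.imwrite(f"pics/{n}0.png",f["img"][:,:,::-1])
    print(n,f["K"],f["R"],f["t"])
E
```

```text
pics
{'time': 0.0, 'joints': array([ 1.00700216e+00,  2.87172838e-01,  1.57815031e+00, -9.60991666e-06,
        1.27862386e+00, -1.50016242e-01]), 'dq': array([-0.00284655,  0.00143555, -0.00135714, -0.00106764,  0.00016614,
       -0.00055214]), 'joint_efforts': array([ 1.03078426e-04, -4.05983448e+01, -2.92618918e+01, -1.19427878e-04,
        5.82071269e-03,  7.63003015e-06]), 'tcp_pos': array([0.2710447 , 0.61750702, 0.24095683]), 'tcp_rot': array([-3.13926337e+00, -3.42775250e-04,  2.72781710e+00]), 'ft_force': array([ 0.19610106,  0.07816364, -0.35270984]), 'moment': array([ 0.013835  ,  0.02201183, -0.007302  ]), 'grip_width': 0.08534146723169905}
side [[517.46115875   0.         319.18385191]
 [  0.         517.46115875 203.03863097]
 [  0.           0.           1.        ]] [[-0.87128188 -0.49065644  0.01114177]
 [-0.36473959  0.6321618  -0.68362013]
 [ 0.32837922 -0.59968968 -0.72975295]] [0.49413188 0.30258163 1.6691963 ]
top [[456.56371257   0.         315.37519977]
 [  0.         456.56371257 197.41036021]
 [  0.           0.           1.        ]] [[-0.01215716 -0.999693   -0.02158954]
 [-0.99469043  0.01429729 -0.10191439]
 [ 0.10219177  0.02023592 -0.99455887]] [-0.02655566  0.60425273  1.48187089]
```

View pics/side0.png

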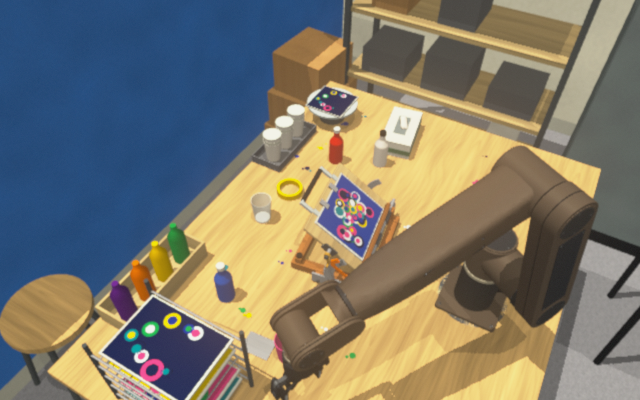

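View pics/top0.png

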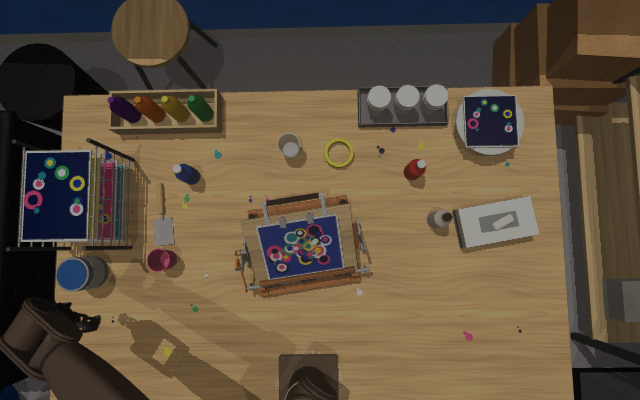

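The side view shows the board centrally at about (350,215) with the lift bar at about (320,190). The top view shows the bar at about (268–327, 200), turned a few degrees. Next I'll measure the bar, board and bystanders from depth.

```bash
cat > h.py <<'E'
import numpy as np, cv2
from cell import monitor, eyes, arm
def cloud(f):
    z=f["range_z"]; v,u=np.mgrid[0:400,0:640]; K=f["K"]
    c=np.stack([(u-K[0,2])*z/K[0,0],(v-K[1,2])*z/K[1,1],z],-1)
    P=(c-f["t"])@f["R"]; P[z==0]=np.nan
    return P
E
python3 - <<'E'
from h import *
f=eyes.grab_frame("top"); P=cloud(f)
im=f["img"][160:310,220:390,::-1]
cv2.imwrite("pics/topz.png",cv2.resize(im,None,fx=4.5,fy=3.9,interpolation=cv2.INTER_CUBIC))
g=eyes.grab_frame("side"); Q=cloud(g)
cv2.imwrite("pics/sidez.png",cv2.resize(g["img"][150:300,270:430,::-1],None,fx=4,fy=4,interpolation=cv2.INTER_CUBIC))
for u,v in [(270,204),(280,202),(290,200),(297,199),(305,198),(315,197),(322,196)]: print("top",u,v,P[v-1:v+2,u].round(3).tolist(),f["img"][v,u])
# black pixels near bar height
for n,F,C in(("top",f,P),("side",g,Q)):
    m=(F["img"].max(-1)<60)&(C[...,2]>.2)&(C[...,2]<.3)&(C[...,0]>.45)&(C[...,0]<.9)&(abs(C[...,1])<.25)
    X=C[m]; print(n,m.sum(),np.argwhere(m).min(0),np.argwhere(m).max(0),X.min(0),X.max(0),np.median(X,0))
# bystander heights along the way
for u,v in [(160,258),(185,172),(288,140),(415,165),(440,215),(338,150),(163,230)]: print(u,v,P[v,u].round(3))
E
```

```text
top 270 204 [[0.567, 0.089, 0.253], [0.564, 0.089, 0.254], [0.562, 0.09, 0.249]] [40 32 24]
top 280 202 [[0.572, 0.061, 0.252], [0.57, 0.061, 0.252], [0.567, 0.062, 0.247]] [40 33 23]
top 290 200 [[0.577, 0.032, 0.256], [0.575, 0.033, 0.252], [0.572, 0.033, 0.25]] [42 36 28]
top 297 199 [[0.58, 0.013, 0.255], [0.577, 0.013, 0.252], [0.575, 0.013, 0.25]] [42 36 28]
top 305 198 [[0.583, -0.01, 0.25], [0.58, -0.01, 0.254], [0.578, -0.009, 0.246]] [44 37 29]
top 315 197 [[0.585, -0.038, 0.254], [0.582, -0.038, 0.253], [0.58, -0.038, 0.246]] [44 36 27]
top 322 196 [[0.588, -0.058, 0.251], [0.585, -0.058, 0.247], [0.583, -0.058, 0.245]] [121 120 114]
top 261 [193 267] [230 317] [ 0.49137838 -0.04377404  0.20011833] [0.59456216 0.09865145 0.25929772] [0.57722608 0.02415092 0.25133639]Traceback (most recent call last):
  File "<stdin>", line 11, in <module>
    return umr_minimum(a, axis, None, out, keepdims, initial, where)
ValueError: zero-size array to reduction operation minimum which has no identity
```

View pics/topz.png

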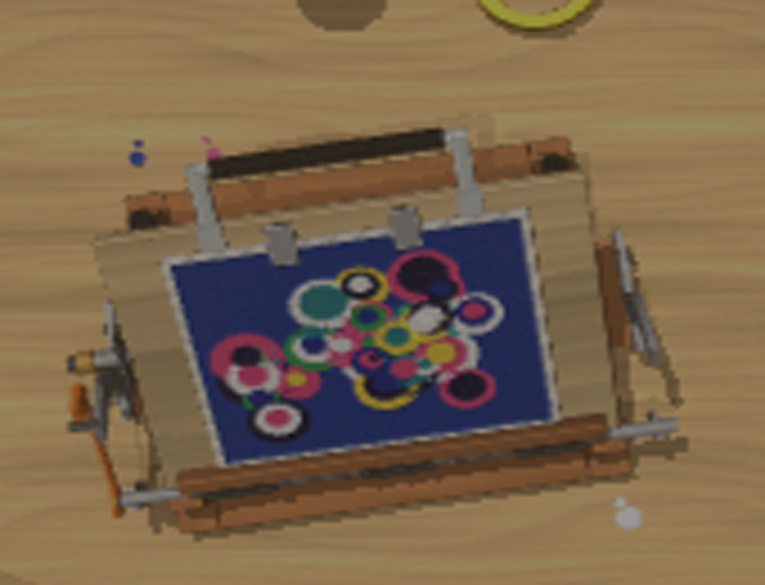

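View pics/sidez.png

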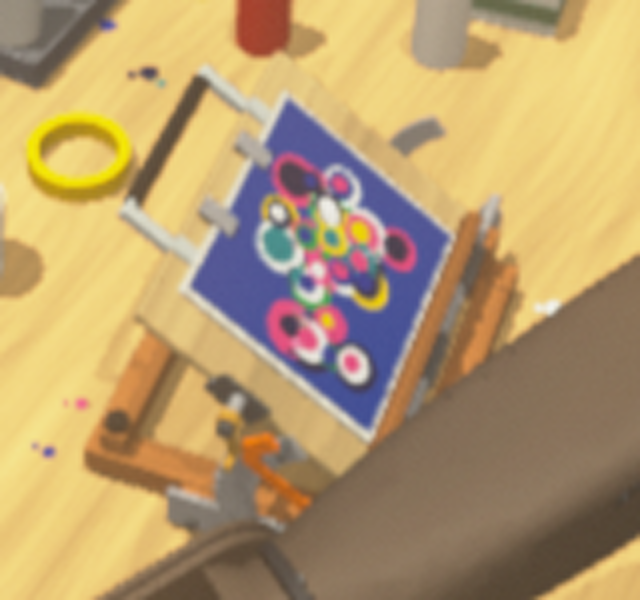

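The top zoom shows the black bar between its two arms, about (210,168) to (445,138) in the zoomed image. The side zoom shows the bar free, with the quadrant and orange shoe on the left side. Now the bar axis from both views.

```bash
cat > bar.py <<'E'
from h import *
def bar(n,zr=(0.05,.36)):
    f=eyes.grab_frame(n); P=cloud(f); a=f["img"].astype(int)
    m=(a.max(-1)<95)&(a.max(-1)-a.min(-1)<45)&(P[...,2]>zr[0])&(P[...,2]<zr[1])&(abs(P[...,1]-.025)<.09)&(P[...,0]>.42)&(P[...,0]<.68)
    k,l,s,c=cv2.connectedComponentsWithStats(m.astype(np.uint8),connectivity=8)
    out=[]
    for i in np.argsort(-s[1:,4])[:3]+1:
        X=P[l==i]; mu=X.mean(0); d=np.linalg.svd(X-mu,full_matrices=0)[2][0]; d*=np.sign(d[1])
        t=(X-mu)@d
        print(n,s[i],"mid",((t.min()+t.max())/2*d+mu).round(4),"len",np.ptp(t).round(3),"dir",d.round(3),"atan",np.arctan2(-d[0],d[1]).round(4),"zrange",np.percentile(X[:,2],[5,50,95]).round(3))
E
python3 - <<'E'
from bar import *
bar("top",(.2,.3)); bar("side",(.2,.3))
f=eyes.grab_frame("top");P=cloud(f)
for u,v in [(160,258),(185,172),(288,140),(415,165),(440,215),(338,150),(163,230),(55,195),(100,200)]: print(u,v,P[v,u].round(3))
# board plane: slope & yaw
m=np.zeros((400,640),bool); m[222:272,262:340]=1
X=P[m]; X=X[np.isfinite(X[:,0])]; mu=np.median(X,0); X=X[np.linalg.norm(X-mu,axis=1)<.15]
n=np.linalg.svd(X-X.mean(0),full_matrices=0)[2][2]; n*=np.sign(n[2]); print("n",n,"tilt",np.arccos(n[2]),"yaw",np.arctan2(-n[1],-n[0]))
E
```

```text
top [266 193  53  13 295] mid [0.5774 0.0277 0.2508] len 0.151 dir [-0.146  0.989  0.001] atan 0.1467 zrange [0.245 0.251 0.255]
top [305 221  16   9  28] mid [ 0.5084 -0.029   0.2062] len 0.044 dir [-0.024  0.992  0.126] atan 0.0245 zrange [0.201 0.207 0.216]
top [263 227   6   5  14] mid [0.4965 0.1075 0.2109] len 0.015 dir [0.013 0.984 0.176] atan -0.0134 zrange [0.206 0.212 0.215]
side [341 192   3   5   6] mid [ 0.4962 -0.0209  0.2024] len 0.017 dir [-0.521  0.852  0.041] atan 0.5488 zrange [0.2   0.203 0.204]
side [317 174   2   3   4] mid [ 0.5854 -0.0143  0.2523] len 0.011 dir [-0.23   0.947  0.223] atan 0.2384 zrange [0.25  0.252 0.255]
side [313 181   2   2   3] mid [0.5814 0.0191 0.2518] len 0.011 dir [-0.251  0.869  0.426] atan 0.2808 zrange [0.249 0.251 0.254]
160 258 [0.41  0.487 0.009]
185 172 [0.681 0.373 0.121]
288 140 [0.8   0.056 0.025]
415 165 [ 0.69  -0.347  0.129]
440 215 [ 0.535 -0.421  0.119]
338 150 [ 0.768 -0.113  0.004]
163 230 [0.503 0.48  0.007]
55 195 [0.598 0.701 0.26 ]
100 200 [0.598 0.649 0.105]
n [-0.57673633 -0.08054319  0.81295018] tilt 0.6215958418352744 yaw 0.13875599088294854
```

```bash
python3 -m handwheel '[[[0,0,-0.04,0],[0,0,-0.08,0],[-0.02,-0.016,-0.11,0.05],[-0.05,-0.04,-0.12,0.12],[-0.08,-0.065,-0.12,0.2],[-0.115,-0.093,-0.12,0.28],[-0.15,-0.121,-0.12,0.36],[-0.185,-0.15,-0.12,0.44],[-0.22,-0.178,-0.12,0.52],[-0.255,-0.207,-0.12,0.6],[-0.29,-0.235,-0.12,0.68],[-0.325,-0.263,-0.12,0.76],[-0.36,-0.292,-0.12,0.84],[-0.395,-0.32,-0.12,0.92],[-0.43,-0.348,-0.12,0.97],[-0.46,-0.373,-0.12,1.0],[-0.485,-0.393,-0.12,1.014],[-0.505,-0.41,-0.12,1.014],[-0.514,-0.416,-0.12,1.014],[-0.516,-0.418,-0.12,1.014]]]' 0.45 20
python3 - <<'E'
from h import *
s=monitor.observe(); print(s)
for n in("side","top"):
    f=eyes.grab_frame(n); cv2.imwrite(f"pics/{n}1.png",cv2.resize(f["img"][120:300,200:440,::-1],None,fx=3,fy=3))
E
```

```text
time: 2.35
tcp_pos: [0.576, 0.0271, 0.3621]
tcp_rot: [-3.141, -0.0, 1.712]
ft_force: [0.7, 0.6, -0.2]
grip_width: 0.0385
{'time': 2.35, 'joints': array([-1.28936056e-01,  2.41045129e-03,  1.67771486e+00,  3.03304467e-04,
        1.46207864e+00, -2.70525506e-01]), 'dq': array([-0.01288128,  0.00379447, -0.00788727,  0.00971914,  0.00838651,
       -0.0367957 ]), 'joint_efforts': array([-6.64447602e-01, -3.04787815e+01, -3.08079207e+01, -6.29804679e-02,
       -4.44409694e-02, -1.06602747e-02]), 'tcp_pos': array([0.57602644, 0.0271321 , 0.36205553]), 'tcp_rot': array([-3.14108415e+00, -4.53892339e-04,  1.71235266e+00]), 'ft_force': array([ 0.71972846,  0.56861707, -0.20833341]), 'moment': array([ 0.00466683, -0.04775964, -0.01198566]), 'grip_width': 0.03853203989561765}
```

View pics/side1.png

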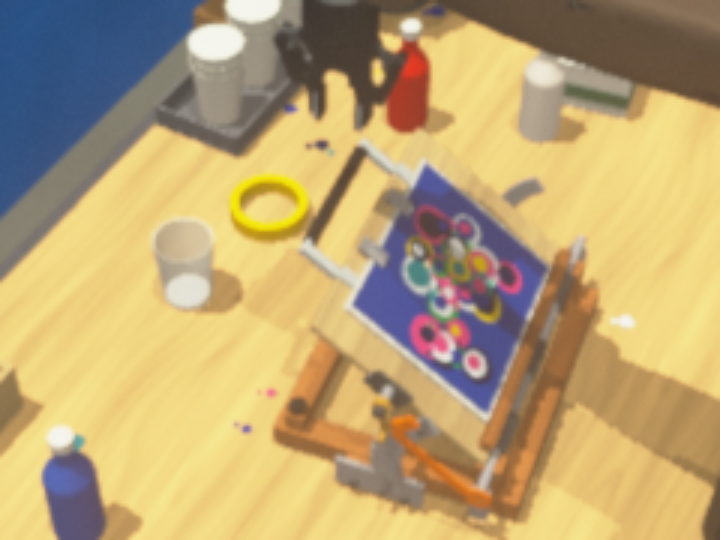

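View pics/top1.png

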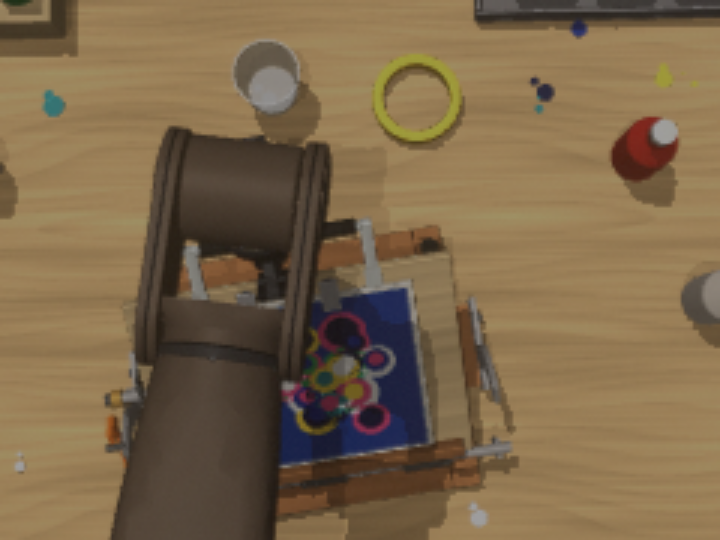

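The side view now shows the bar free, at zoom (310,245)–(365,150), with both open fingers above it. The top view has the wrist hiding the bar's middle. I'll check the bar in the side view against the measured line.

```bash
python3 - <<'E'
from h import *
f=eyes.grab_frame("side"); P=cloud(f); a=f["img"].astype(int)
m=np.zeros((400,640),bool); m[165:206,298:326]=1
m&=(a.max(-1)<80)&(P[...,2]>.2)&(P[...,2]<.3)
X=P[m]; mu=X.mean(0); d=np.linalg.svd(X-mu)[2][0]; d*=np.sign(d[1]); t=(X-mu)@d
print(m.sum(),mu+d*(t.min()+t.max())/2,np.ptp(t),d,np.arctan2(-d[0],d[1]),np.argwhere(m).min(0),np.argwhere(m).max(0))
c=-f["R"].T@f["t"]; v=c-mu; v/=np.linalg.norm(v); print("axis est",mu+d*(t.min()+t.max())/2-0.007*v)
print(monitor.observe()["tcp_pos"])
E
```

```text
<stdin>:5: RuntimeWarning: Mean of empty slice.
  ret = um.true_divide(
Traceback (most recent call last):
ValueError: zero-size array to reduction operation minimum which has no identity
```

```bash
python3 - <<'E'
from h import *
f=eyes.grab_frame("side"); P=cloud(f); a=f["img"].astype(int)
m=np.zeros((400,640),bool); m[165:206,298:326]=1
m&=(a.max(-1)<125)&(P[...,2]>.2)&(P[...,2]<.3)
X=P[m]; mu=X.mean(0); d=np.linalg.svd(X-mu)[2][0]; d*=np.sign(d[1]); t=(X-mu)@d
print(m.sum(),mu+d*(t.min()+t.max())/2,np.ptp(t),d,np.arctan2(-d[0],d[1]),np.argwhere(m).min(0),np.argwhere(m).max(0))
c=-f["R"].T@f["t"]; v=c-mu; v/=np.linalg.norm(v); print("axis est",mu+d*(t.min()+t.max())/2-0.007*v)
E
```

```text
115 [0.58018551 0.0288984  0.25173285] 0.14730685049744013 [-0.14165937  0.98991468 -0.00124107] 0.14213760277265952 [169 303] [199 321]
axis est [0.58266345 0.02458918 0.24680432]
```

```bash
python3 -m handwheel '[[[0,0.003,0.02,0],[0,0.003,0.045,0],[0,0.003,0.07,0],[0,0.003,0.085,0],[0,0.003,0.095,0],[0,0.003,0.105,0],[0,0.003,0.113,0],[0,0.003,0.119,0],[0,0.003,0.122,0],[0,0.003,0.122,0],[0,0.003,0.122,0]]]'
python3 - <<'E'
from h import *
f=eyes.grab_frame("side"); cv2.imwrite("pics/side2.png",cv2.resize(f["img"][120:260,260:420,::-1],None,fx=4,fy=4))
E
```

```text
time: 3.65
tcp_pos: [0.579, 0.0282, 0.2408]
tcp_rot: [3.141, 0.0, 1.714]
ft_force: [-0.3, -0.6, -0.6]
grip_width: 0.0382
```

View pics/side2.png

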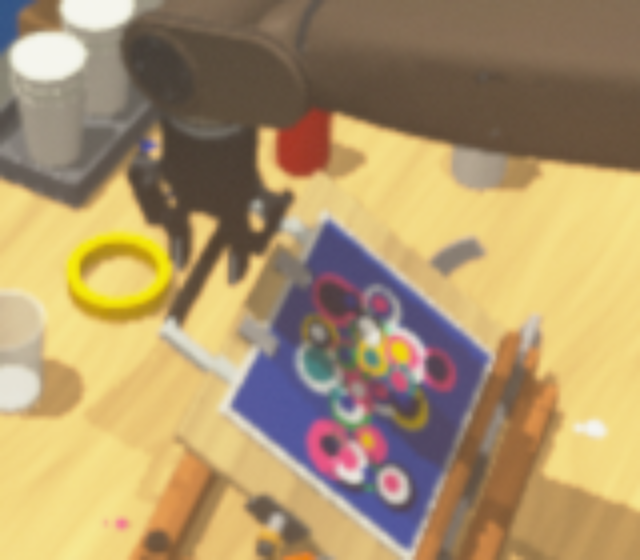

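The side view shows the fingers straddling the bar at about (180,260) and (238,265) in the zoomed image. Closing now.

```bash
python3 -m handwheel '[[[0,0,0,0],[0,0,0,0],[0,0,0,0],[0,0,0,0],[0,0,0,0],[0,0,0,0]]]' 0 60
python3 - <<'E'
from h import *
s=monitor.observe();print(s["ft_force"],s["tcp_pos"],s["grip_width"],s["moment"])
E
```

```text
time: 4.3
tcp_pos: [0.5798, 0.0283, 0.2414]
tcp_rot: [3.138, 0.0, 1.714]
ft_force: [4.6, 1.2, 3.7]
grip_width: 0.014
[4.63478356 1.22243328 3.66697441] [0.57976561 0.02833137 0.24137619] 0.013996235452257554 [ 0.15021173 -0.76774387 -0.03113217]
```

```bash
python3 - <<'E'
import numpy as np
for s in np.arange(.63,1.05,.03): print(round(s,3),[0,round(.292*(np.cos(s)-np.cos(.63)),4),round(-.292*(np.sin(s)-np.sin(.63)),4),0])
E
```

```text
0.63 [0, np.float64(0.0), np.float64(-0.0), 0]
0.66 [0, np.float64(-0.0053), np.float64(-0.007), 0]
0.69 [0, np.float64(-0.0107), np.float64(-0.0138), 0]
0.72 [0, np.float64(-0.0164), np.float64(-0.0205), 0]
0.75 [0, np.float64(-0.0223), np.float64(-0.027), 0]
0.78 [0, np.float64(-0.0284), np.float64(-0.0333), 0]
0.81 [0, np.float64(-0.0346), np.float64(-0.0395), 0]
0.84 [0, np.float64(-0.041), np.float64(-0.0454), 0]
0.87 [0, np.float64(-0.0477), np.float64(-0.0512), 0]
0.9 [0, np.float64(-0.0544), np.float64(-0.0567), 0]
0.93 [0, np.float64(-0.0614), np.float64(-0.062), 0]
0.96 [0, np.float64(-0.0685), np.float64(-0.0672), 0]
0.99 [0, np.float64(-0.0757), np.float64(-0.0721), 0]
1.02 [0, np.float64(-0.0831), np.float64(-0.0768), 0]
1.05 [0, np.float64(-0.0907), np.float64(-0.0813), 0]
```

```bash
python3 -m handwheel '[[[0,-0.0026,-0.0035,0],[0,-0.0053,-0.007,0],[0,-0.008,-0.0104,0],[0,-0.0107,-0.0138,0],[0,-0.0135,-0.017,0],[0,-0.0164,-0.0205,0],[0,-0.0193,-0.0238,0],[0,-0.0223,-0.027,0],[0,-0.0223,-0.027,0],[0,-0.0223,-0.027,0]]]'
cat > st.py <<'E'
from h import *
s=monitor.observe(); u=np.array([.9898,.1425,0]); F=s["ft_force"]; p=s["tcp_pos"]
print("t",s["time"],"tcp",p.round(4),"rad",(p@u).round(4),"F",F.round(1),"Fu",(F@u).round(1),"w",s["grip_width"].round(4))
E
python3 st.py; python3 - <<'E'
from h import *
f=eyes.grab_frame("side"); cv2.imwrite("pics/side3.png",cv2.resize(f["img"][120:260,260:420,::-1],None,fx=4,fy=4))
E
```

```text
time: 5.3
tcp_pos: [0.558, 0.0252, 0.2683]
tcp_rot: [3.137, 0.0, 1.714]
ft_force: [6.4, 1.3, 2.6]
grip_width: 0.0141Traceback (most recent call last):
  File "st.py", line 3, in <module>
    print("t",s["time"],"tcp",p.round(4),"rad",(p@u).round(4),"F",F.round(1),"Fu",(F@u).round(1),"w",s["grip_width"].round(4))
                                                                                                     ^^^^^^^^^^^^^^^^^^^^^
AttributeError: 'float' object has no attribute 'round'
```

View pics/side3.png

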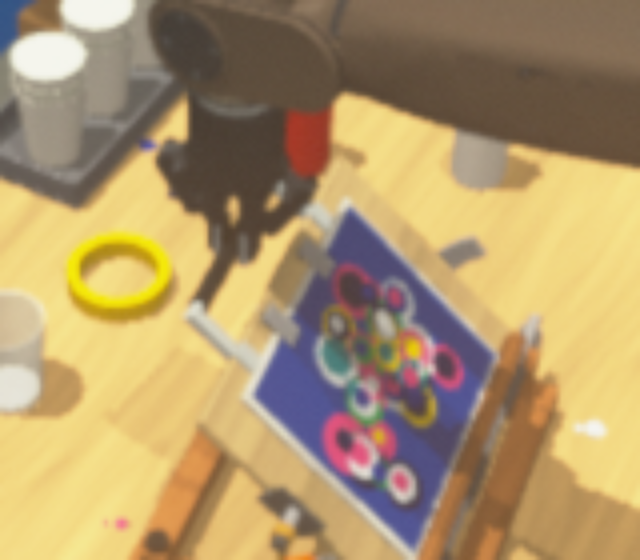

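The board is rising with the bar and both fingers are holding it. On to the stop.

```bash
sed -i 's/s\["grip_width"\].round(4)/round(s["grip_width"],4)/' st.py
python3 -m handwheel '[[[0,-0.003,-0.0032,0],[0,-0.0061,-0.0063,0],[0,-0.0092,-0.0094,0],[0,-0.0123,-0.0125,0],[0,-0.0155,-0.0155,0],[0,-0.0187,-0.0184,0],[0,-0.022,-0.0213,0],[0,-0.0254,-0.0242,0],[0,-0.0287,-0.027,0],[0,-0.0321,-0.0297,0],[0,-0.0356,-0.0324,0],[0,-0.0391,-0.035,0],[0,-0.0426,-0.0377,0],[0,-0.0462,-0.0402,0],[0,-0.0498,-0.0427,0],[0,-0.0534,-0.0451,0],[0,-0.0534,-0.0451,0],[0,-0.0534,-0.0451,0]]]'
python3 st.py; python3 - <<'E'
from h import *
f=eyes.grab_frame("side"); cv2.imwrite("pics/side4.png",cv2.resize(f["img"][100:280,250:420,::-1],None,fx=3.3,fy=3.3))
P=cloud(f)
np.save("P.npy",P)
E
```

```text
time: 7.15
tcp_pos: [0.5049, 0.0176, 0.3139]
tcp_rot: [3.137, 0.001, 1.714]
ft_force: [5.6, 2.5, 4.6]
grip_width: 0.0143
t 7.15 tcp [0.5049 0.0176 0.3139] rad 0.5023 F [5.6 2.5 4.6] Fu 5.9 w 0.0143
```

View pics/side4.png

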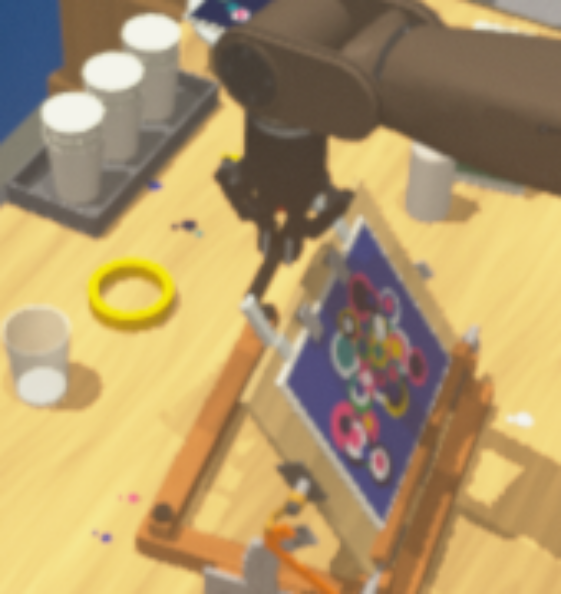

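```bash
cat > slope.py <<'E'
from h import *
def slope():
    f=eyes.grab_frame("side"); P=cloud(f); a=f["img"].astype(int)
    m=(a[...,2]>a[...,0]+35)&(a[...,2]>a[...,1]+25)&(P[...,0]>.33)&(P[...,0]<.62)&(P[...,1]>-.13)&(P[...,1]<.16)&(P[...,2]>.07)
    m=cv2.erode(m.astype(np.uint8),np.ones((3,3)))>0
    X=P[m]
    for _ in range(4):
        mu=X.mean(0); n=np.linalg.svd(X-mu,full_matrices=0)[2][2]; e=abs((X-mu)@n); X=X[e<max(.003,2*np.median(e))]
    n*=np.sign(n[2]); h=np.array([.342,-.007,0])
    print("slope",np.arccos(n[2]).round(3),"N",len(X),"rms mm",(1e3*((X-mu)@n).std()).round(1),"yaw",np.arctan2(-n[1],-n[0]).round(3))
if __name__=="__main__": slope()
E
python3 slope.py
```

```text
slope 1.0 N 130 rms mm 1.4 yaw 0.141
```

The visual slope is 1.00. I'll nudge gently toward the stop to be sure.

```bash

python3 -m handwheel '[[[0,-0.002,-0.0014,0],[0,-0.004,-0.0026,0],[0,-0.004,-0.0026,0],[0,-0.004,-0.0026,0]]]'
python3 st.py; python3 slope.py
python3 - <<'E'
import numpy as np
def tab(s0,s1,d):
    for s in np.arange(s0,s1-1e-6,d): print(round(s,3),[0,round(.292*(np.cos(s)-np.cos(s0)),4),round(-.292*(np.sin(s)-np.sin(s0)),4),0])
tab(1.01,-.05,-.04)
E
```

```text
time: 7.65
tcp_pos: [0.5009, 0.017, 0.3165]
tcp_rot: [3.137, 0.001, 1.714]
ft_force: [4.7, 1.6, 5.9]
grip_width: 0.0138
t 7.65 tcp [0.5009 0.017  0.3165] rad 0.4982 F [4.7 1.6 5.9] Fu 4.9 w 0.0138
slope 1.0 N 124 rms mm 1.5 yaw 0.144
1.01 [0, np.float64(0.0), np.float64(-0.0), 0]
0.97 [0, np.float64(0.0098), np.float64(0.0064), 0]
0.93 [0, np.float64(0.0193), np.float64(0.0132), 0]
0.89 [0, np.float64(0.0285), np.float64(0.0204), 0]
0.85 [0, np.float64(0.0374), np.float64(0.0279), 0]
0.81 [0, np.float64(0.046), np.float64(0.0358), 0]
0.77 [0, np.float64(0.0543), np.float64(0.044), 0]
0.73 [0, np.float64(0.0623), np.float64(0.0525), 0]
0.69 [0, np.float64(0.0699), np.float64(0.0614), 0]
0.65 [0, np.float64(0.0772), np.float64(0.0706), 0]
0.61 [0, np.float64(0.084), np.float64(0.08), 0]
0.57 [0, np.float64(0.0905), np.float64(0.0897), 0]
0.53 [0, np.float64(0.0966), np.float64(0.0997), 0]
0.49 [0, np.float64(0.1023), np.float64(0.1099), 0]
0.45 [0, np.float64(0.1076), np.float64(0.1203), 0]
0.41 [0, np.float64(0.1125), np.float64(0.1309), 0]
0.37 [0, np.float64(0.1169), np.float64(0.1417), 0]
0.33 [0, np.float64(0.1209), np.float64(0.1527), 0]
0.29 [0, np.float64(0.1245), np.float64(0.1638), 0]
0.25 [0, np.float64(0.1276), np.float64(0.175), 0]
0.21 [0, np.float64(0.1303), np.float64(0.1864), 0]
0.17 [0, np.float64(0.1325), np.float64(0.1979), 0]
0.13 [0, np.float64(0.1342), np.float64(0.2094), 0]
0.09 [0, np.float64(0.1355), np.float64(0.221), 0]
0.05 [0, np.float64(0.1363), np.float64(0.2327), 0]
0.01 [0, np.float64(0.1367), np.float64(0.2444), 0]
-0.03 [0, np.float64(0.1366), np.float64(0.256), 0]
```

```bash

python3 -m handwheel '[[[0,0.0049,0.0032,0],[0,0.0098,0.0064,0],[0,0.0146,0.0098,0],[0,0.0193,0.0132,0],[0,0.024,0.0168,0],[0,0.0285,0.0204,0],[0,0.033,0.0241,0],[0,0.0374,0.0279,0],[0,0.0418,0.0318,0],[0,0.046,0.0358,0],[0,0.0502,0.0399,0],[0,0.0543,0.044,0],[0,0.0584,0.0482,0],[0,0.0623,0.0525,0],[0,0.0662,0.0569,0],[0,0.0699,0.0614,0],[0,0.0736,0.066,0],[0,0.0772,0.0706,0],[0,0.0772,0.0706,0]]]'
python3 st.py; python3 slope.py
python3 -m handwheel '[[[0,0.0068,0.0094,0],[0,0.0101,0.0142,0],[0,0.0133,0.0191,0],[0,0.0133,0.0191,0]]]'
python3 st.py; python3 slope.py
```

```text
time: 9.6
tcp_pos: [0.578, 0.0281, 0.2437]
tcp_rot: [3.137, 0.0, 1.714]
ft_force: [8.0, 2.0, 1.1]
grip_width: 0.014
t 9.6 tcp [0.578  0.0281 0.2437] rad 0.5761 F [8.  2.  1.1] Fu 8.2 w 0.014
slope 0.636 N 291 rms mm 1.7 yaw 0.148
time: 10.05
tcp_pos: [0.5912, 0.03, 0.224]
tcp_rot: [3.138, 0.0, 1.714]
ft_force: [8.8, 1.8, -0.1]
grip_width: 0.0142
t 10.05 tcp [0.5912 0.03   0.224 ] rad 0.5895 F [ 8.8  1.8 -0.1] Fu 8.9 w 0.0142
slope 0.549 N 353 rms mm 1.5 yaw 0.154
```

The board is free below the fifth tooth and under control. Continuing down.

```bash
python3 - <<'E'
import numpy as np
def tab(s0,s1,d):
    for s in np.arange(s0,s1-1e-6,d): print([0,round(float(.292*(np.cos(s)-np.cos(s0))),4)+.001,round(float(-.292*(np.sin(s)-np.sin(s0))),4),0])
tab(.558,.10,-.03)
E
```

```text
[0, 0.001, -0.0, 0]
[0, 0.0055, 0.0075, 0]
[0, 0.0098, 0.0151, 0]
[0, 0.0139, 0.0229, 0]
[0, 0.0177, 0.0308, 0]
[0, 0.0213, 0.0388, 0]
[0, 0.0247, 0.0468, 0]
[0, 0.027800000000000002, 0.055, 0]
[0, 0.0307, 0.0633, 0]
[0, 0.0333, 0.0717, 0]
[0, 0.0356, 0.0801, 0]
[0, 0.037700000000000004, 0.0886, 0]
[0, 0.0396, 0.0972, 0]
[0, 0.0412, 0.1058, 0]
[0, 0.0425, 0.1144, 0]
[0, 0.0436, 0.1231, 0]
```

```bash

python3 -m handwheel '[[[0,0.001,0,0],[0,0.0055,0.0075,0],[0,0.0098,0.0151,0],[0,0.0139,0.0229,0],[0,0.0177,0.0308,0],[0,0.0213,0.0388,0],[0,0.0247,0.0468,0],[0,0.0278,0.055,0],[0,0.0307,0.0633,0],[0,0.0333,0.0717,0],[0,0.0356,0.0801,0],[0,0.0377,0.0886,0],[0,0.0396,0.0972,0],[0,0.0412,0.1058,0],[0,0.0425,0.1144,0],[0,0.043,0.119,0],[0,0.0436,0.1231,0],[0,0.0436,0.1231,0]]]'
python3 st.py; python3 slope.py
```

```text
time: 11.9
tcp_pos: [0.6329, 0.036, 0.1007]
tcp_rot: [-3.142, 0.0, 1.714]
ft_force: [6.2, 0.1, -1.5]
grip_width: 0.014
t 11.9 tcp [0.6329 0.036  0.1007] rad 0.6316 F [ 6.2  0.1 -1.5] Fu 6.1 w 0.014
slope 0.105 N 429 rms mm 1.6 yaw 0.146
```

```bash

python3 -m handwheel '[[[0,0.0005,0.004,0],[0,0.0008,0.008,0],[0,0.001,0.012,0],[0,0.0012,0.016,0],[0,0.0013,0.019,0],[0,0.0014,0.022,0],[0,0.0015,0.025,0],[0,0.0015,0.028,0],[0,0.0015,0.03,0],[0,0.0015,0.031,0],[0,0.0015,0.031,0],[0,0.0015,0.031,0]]]'
python3 st.py; python3 slope.py
```

```text
time: 13.15
tcp_pos: [0.6344, 0.0362, 0.0705]
tcp_rot: [3.14, 0.0, 1.714]
ft_force: [6.4, 0.6, -1.1]
grip_width: 0.0137
t 13.15 tcp [0.6344 0.0362 0.0705] rad 0.6331 F [ 6.4  0.6 -1.1] Fu 6.4 w 0.0137
slope 0.003 N 387 rms mm 1.6 yaw 0.229
```

```bash

python3 -m handwheel '[[[0,0,0.001,0],[0,0,0.002,0],[0,0,0.002,0],[0,0,0.002,0]]]'
python3 st.py; python3 slope.py; python3 - <<'E'
from h import *
f=eyes.grab_frame("side"); cv2.imwrite("pics/side5.png",cv2.resize(f["img"][120:300,250:420,::-1],None,fx=3.3,fy=3.3))
E
```

```text
time: 13.6
tcp_pos: [0.6345, 0.0362, 0.0704]
tcp_rot: [3.141, 0.0, 1.714]
ft_force: [1.8, 1.2, 6.5]
grip_width: 0.0139
t 13.6 tcp [0.6345 0.0362 0.0704] rad 0.6332 F [1.8 1.2 6.5] Fu 1.9 w 0.0139
slope 0.004 N 359 rms mm 1.5 yaw -0.773
```

View pics/side5.png

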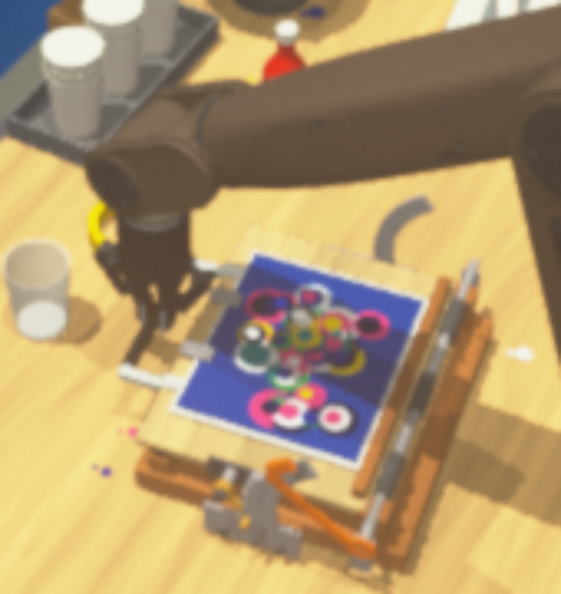

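The side picture shows the board lying flat, with the orange shoe back up at about (300,490). A firmer push will confirm it is seated on the rests.

```bash

python3 -m handwheel '[[[0,0,0.001,0],[0,0,0.002,0],[0,0,0.002,0],[0,0,0.002,0]]]'
python3 st.py; python3 slope.py
```

```text
time: 14.1
tcp_pos: [0.6345, 0.0361, 0.0703]
tcp_rot: [-3.141, 0.0, 1.714]
ft_force: [-1.9, -0.2, 14.1]
grip_width: 0.0135
t 14.1 tcp [0.6345 0.0361 0.0703] rad 0.6332 F [-1.9 -0.2 14.1] Fu -2.0 w 0.0135
slope 0.004 N 405 rms mm 1.6 yaw 2.652
```

Flat is confirmed: no motion under 14 N. Now the raise, feeling the pull along the way. From the geometry I expect clicks at TCP z of about 0.114, 0.147 and 0.179.

```bash

python3 -m handwheel '[[[0,0,-0.002,0],[0,0,-0.004,0],[0,0,-0.009,0],[0,-0.0002,-0.014,0],[0,-0.0005,-0.019,0],[0,-0.0008,-0.023,0],[0,-0.0011,-0.027,0],[0,-0.0015,-0.031,0],[0,-0.0019,-0.035,0],[0,-0.0019,-0.035,0]]]'; python3 st.py
python3 -m handwheel '[[[0,-0.0004,-0.003,0],[0,-0.0004,-0.003,0]]]'|grep -E "pos|force"
python3 -m handwheel '[[[0,-0.0004,-0.003,0],[0,-0.0004,-0.003,0]]]'|grep -E "pos|force"
python3 -m handwheel '[[[0,-0.0004,-0.003,0],[0,-0.0004,-0.003,0]]]'|grep -E "pos|force"
python3 -m handwheel '[[[0,-0.0004,-0.003,0],[0,-0.0004,-0.003,0]]]'|grep -E "pos|force"
python3 -m handwheel '[[[0,-0.0004,-0.003,0],[0,-0.0004,-0.003,0]]]'|grep -E "pos|force"
python3 -m handwheel '[[[0,-0.0004,-0.003,0],[0,-0.0004,-0.003,0]]]'|grep -E "pos|force"
python3 st.py; python3 slope.py
```

```text
time: 15.15
tcp_pos: [0.6329, 0.0359, 0.1002]
tcp_rot: [3.139, 0.0, 1.714]
ft_force: [10.6, 0.7, -4.6]
grip_width: 0.0142
t 15.15 tcp [0.6329 0.0359 0.1002] rad 0.6316 F [10.6  0.7 -4.6] Fu 10.6 w 0.0142
tcp_pos: [0.6326, 0.0359, 0.1033]
ft_force: [9.2, 0.9, -4.8]
tcp_pos: [0.6322, 0.0359, 0.1067]
ft_force: [9.3, -0.3, -2.4]
tcp_pos: [0.6318, 0.0358, 0.1097]
ft_force: [9.4, 0.7, -3.7]
tcp_pos: [0.6313, 0.0357, 0.1137]
ft_force: [5.9, 0.4, 2.7]
tcp_pos: [0.6308, 0.0356, 0.1166]
ft_force: [7.6, 0.6, -1.6]
tcp_pos: [0.6305, 0.0356, 0.1186]
ft_force: [10.2, 1.1, -3.8]
t 16.35 tcp [0.6305 0.0356 0.1186] rad 0.6291 F [10.2  1.1 -3.8] Fu 10.2 w 0.0136
slope 0.166 N 423 rms mm 1.6 yaw 0.179
```

Click 1 was felt at z ≈ 0.1137, where Fz jumped from -3.7 to +2.7. On to click 2.

```bash

python3 -m handwheel '[[[0,-0.0008,-0.004,0],[0,-0.0016,-0.008,0],[0,-0.0024,-0.012,0],[0,-0.0032,-0.016,0],[0,-0.0032,-0.016,0]]]'|grep -E "pos|force"
for i in 1; do :; done
python3 -m handwheel '[[[0,-0.0007,-0.003,0],[0,-0.0007,-0.003,0]]]'|grep -E "pos|force"
python3 -m handwheel '[[[0,-0.0007,-0.003,0],[0,-0.0007,-0.003,0]]]'|grep -E "pos|force"
python3 -m handwheel '[[[0,-0.0007,-0.003,0],[0,-0.0007,-0.003,0]]]'|grep -E "pos|force"
python3 -m handwheel '[[[0,-0.0007,-0.003,0],[0,-0.0007,-0.003,0]]]'|grep -E "pos|force"
python3 -m handwheel '[[[0,-0.0008,-0.003,0],[0,-0.0008,-0.003,0]]]'|grep -E "pos|force"
python3 st.py; python3 slope.py
```

```text
tcp_pos: [0.6274, 0.0352, 0.1345]
ft_force: [8.7, 1.1, -3.4]
tcp_pos: [0.6267, 0.0351, 0.1376]
ft_force: [10.0, 0.3, -2.7]
tcp_pos: [0.6259, 0.035, 0.1408]
ft_force: [8.3, 0.4, -1.2]
tcp_pos: [0.625, 0.0348, 0.1442]
ft_force: [6.5, 0.2, 1.7]
tcp_pos: [0.6242, 0.0347, 0.1478]
ft_force: [5.1, 0.2, 2.9]
tcp_pos: [0.6235, 0.0346, 0.1501]
ft_force: [8.4, 1.0, -0.8]
t 17.9 tcp [0.6235 0.0346 0.1501] rad 0.622 F [ 8.4  1.  -0.8] Fu 8.4 w 0.0141
slope 0.275 N 430 rms mm 1.6 yaw 0.155
```

Click 2 was felt at z ≈ 0.1475, with the pull falling to +2.9 and coming back. On to click 3.

```bash

python3 -m handwheel '[[[0,-0.0012,-0.004,0],[0,-0.0024,-0.008,0],[0,-0.0036,-0.012,0],[0,-0.005,-0.016,0],[0,-0.005,-0.016,0]]]'|grep -E "pos|force"
python3 -m handwheel '[[[0,-0.001,-0.003,0],[0,-0.001,-0.003,0]]]'|grep -E "pos|force"
python3 -m handwheel '[[[0,-0.001,-0.003,0],[0,-0.001,-0.003,0]]]'|grep -E "pos|force"
python3 -m handwheel '[[[0,-0.0011,-0.003,0],[0,-0.0011,-0.003,0]]]'|grep -E "pos|force"
python3 -m handwheel '[[[0,-0.0011,-0.003,0],[0,-0.0011,-0.003,0]]]'|grep -E "pos|force"
python3 -m handwheel '[[[0,-0.0011,-0.003,0],[0,-0.0011,-0.003,0]]]'|grep -E "pos|force"
python3 st.py; python3 slope.py
```

```text
tcp_pos: [0.6187, 0.0339, 0.1654]
ft_force: [9.0, 0.2, -3.3]
tcp_pos: [0.6177, 0.0338, 0.1682]
ft_force: [9.0, 0.7, -3.2]
tcp_pos: [0.6165, 0.0336, 0.1717]
ft_force: [6.5, -0.5, -0.5]
tcp_pos: [0.6154, 0.0334, 0.1746]
ft_force: [8.9, 0.6, -1.9]
tcp_pos: [0.6139, 0.0332, 0.1786]
ft_force: [2.9, 0.2, 4.7]
tcp_pos: [0.6128, 0.0331, 0.1813]
ft_force: [6.1, 0.7, 0.7]
t 19.45 tcp [0.6128 0.0331 0.1813] rad 0.6113 F [6.1 0.7 0.7] Fu 6.1 w 0.0142
slope 0.386 N 426 rms mm 1.6 yaw 0.141
```

Click 3 was felt at z ≈ 0.1786. I'll raise a touch for margin and settle.

```bash

python3 -m handwheel '[[[0,-0.0012,-0.003,0],[0,-0.0012,-0.003,0],[0,-0.0012,-0.003,0],[0,-0.0012,-0.003,0],[0,-0.0012,-0.003,0],[0,-0.0012,-0.003,0],[0,-0.0012,-0.003,0]]]'
python3 slope.py;python3 st.py; python3 - <<'E'
from h import *
for n in("side","top"):
    f=eyes.grab_frame(n); cv2.imwrite(f"pics/{n}6.png",f["img"][:,:,::-1])
E
```

```text
time: 20.2
tcp_pos: [0.6119, 0.033, 0.1834]
tcp_rot: [3.141, -0.0, 1.714]
ft_force: [8.2, -0.1, -3.3]
grip_width: 0.0138
slope 0.393 N 422 rms mm 1.6 yaw 0.151
t 20.25 tcp [0.6119 0.0329 0.1834] rad 0.6104 F [ 8.   0.5 -3.1] Fu 8.0 w 0.014
```

View pics/side6.png

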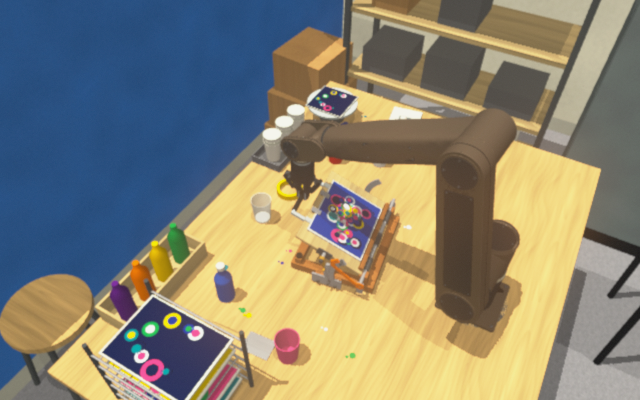

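The final side picture shows the gripper on the bar at about (303,200), the board at a moderate slope and the visible bystanders in place. Handing in.

```bash
python3 -c "
from cell import arm
print(arm.sign_off())"; python3 st.py
```

```text
the job is handed in; nothing more can be done
None
the job is handed in; nothing more can be done
```

I finished the job and handed it in at about 20 s, with the gripper still holding the lift bar and the board at its third click. The hand-in gave no verdict.

- **Raising to the stop:** I gripped the bar with 60 N and raised the board to about 1.00–1.01 rad. It then swung free below the fifth tooth, so the ratchet had let go.
- **Lowering to flat:** I lowered it at about 0.2–0.3 rad/s. The camera measured 0.004 rad, the board did not move under a 14 N push, and the orange shoe was back up.
- **Counting clicks:** the pull at the bar fell away at tool heights of 0.114, 0.1475 and 0.1786 m. The geometry predicted 0.114, 0.147 and 0.179 m.
- **Final state:** the camera measured a slope of 0.393 rad and the tool height matches it (about 0.40 rad). The board was still, and the bystanders visible in the last side picture were in place.

**Readings that disagreed or were unclear:**
- The grip width read 14 mm on the 16 mm bar throughout.
- A steady force of up to about 10 N along the board direction remained on the wrist, from a small mismatch in the arc I commanded.
- The vertical force showed an offset, so I judged clicks by its changes rather than its absolute value.
- I did not clearly feel the 10 N expected from the pawl just before flat.

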